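Shut down the paint shaker and sort the jars by weight

ROBOT

A 6-joint arm with a two-finger parallel gripper is mounted at the origin on the work surface. World frame = base frame: x ahead of the robot, y to its left, z up, the work surface at z = 0. Lengths are in m, angles in rad, forces in N, time in s.
With the tool pointing down it reaches from about 0.3 to 0.875 m from the base axis. Payload 6.4 kg.
Tool frame: the origin (TCP) lies on the centre line of the jaws, within the pads' length; the fingertips stand 8 mm ahead of it and the grasp point (between the pads) lies 11 mm behind it; z points along the fingers, y is the line along which they close (so a half turn about z gives the same grasp; the last joint's range is limited). The gripper opens to 85 mm and grips with 20 to 120 N. Pads are 22 mm wide; open, the fingers measure 114 mm over their backs; the gripper's body (76 mm by 85 mm) begins 54 mm behind the grasp point. The pads swing forward as they close: fully open they stand 13 mm farther back than shut.
Start: joints at [1.027, 0.181, 1.607, -0, 1.354, -0.206], TCP at [0.191, 0.543, 0.239] pointing down, gripper open.
Joint ranges: [-2.99, 2.99], [-0.89, 2.07], [0.3, 2.58], [-1.14, 4.28], [0, 2.63], [-3.12, 3.12]. Speed limits (rad/s): [2.57, 2.57, 3.01, 3.14, 3.14, 3.14].

INTERFACE

Orientations are given as a unit quaternion [w, x, y, z].
In Python, from bench import ctrl gives the robot as it stands.
- The arm moves only by the shell command python3 -m handwheel 'ROWS' [OPENING]. ROWS is JSON, a list that holds one entry, the list of rows, each a list of 4 numbers: the shift along the tool's x, y, z each as a share of 20 cm, from -1 to 1, then the turn about the tool's z as a share of 1.5 rad, from -1 to 1. In form: [[[x, y, z, twist], ...]]. A call has 1 to 10 rows; each row is the pose to reach, as a shift and turn from the pose commanded when the call began, along the tool's axes at that moment; what a row does not reach only later rows make up. A row lasts 1/8 s, in which the tool goes at most 62.5 mm and 10.7 degrees, less where a joint would pass 70% of its speed; a pose out of reach is approached as far as the arm can. A call with a number of a shift or a turn outside -1 to 1 is refused whole. A call with a gripper value outside its range is refused whole. OPENING is the finger opening in mm, from 0 to 85.4, set as the call begins (- or left out, the last holds). The fingers move at their own pace and stop on an object; the grip force is fixed at half the most. Time passes only in rows, so rows that repeat a pose let the fingers close. It gives the time, the measured TCP pose, the force, the opening and the grip force at its end, in the units of the state.
- ctrl.get_obs(): the state, without advancing time (a new reading comes with each control period).
- ctrl.camera(name): name is "scene" or "top"; returns a dict with "color" (400x640x3 uint8, red, green, blue), "range_z" (400x640 float32, m along the optical axis (not along the pixel's ray), 0 where there is no reading), "K" (3x3 intrinsics, pixels), "distortion" ([k1, k2, p1, p2, k3] as OpenCV has them; the pictures are not rectified), "pose" (4x4, takes a point from camera to world coordinates). Camera axes: x right, y down, z forward; pixel columns grow to the right and rows downward; lengths in m; the calibration is good to about 2 mm. A picture is of the moment at which its call begins.
- ctrl.hand_in(): hands the job in; it is judged then, once.
The state is a dict: "time_s": time; "q": joint angles; "dq": joint speeds; "joint_efforts": joint torques, N m; "eef_pos": TCP position; "eef_rot": TCP orientation; "wrist_force": force on the tool from outside, world axes, zero at the start; "torque": the same for the moment, N m; "opening": opening from 0.0 (shut) to 1.0 (fully open); "grasp_force": force on a finger pad.
Only numpy, scipy, OpenCV 4.12 (cv2) and the standard library are available. Lean on these libraries where they do the work, as an engineer would, in place of code of your own. Each camera call takes 0.05 s, during which the arm holds its last target. There are 200 camera calls.

TASK

The paint shaker has done its run: first turn its speed knob fully anticlockwise, right against the stop (off), before you touch any jar. Then take every jar off it and heft it in the hand, since they look alike and are opaque: stand each one that is still at least half full (200 g or more with its jar; a full one is 350 g, an empty one 55 g) in a free cell of the divided rack, and each lighter one in the plain tray for refilling. All must end standing upright on the floor of their rack or tray; leave the mug and the glass where they are.

Things in the scene. Friction and masses are not known exactly. Their poses are not given: they have to be found in the camera images.
- shaker: fixed platform shaker (it stands still), 370 x 280 mm, platform about 100 mm high. Origin on the table under the housing, z up; its front with the control panel faces its own -x. The front panel slopes: its normal leans 0.337 rad from vertical towards -x
- mat (a point): centre of the top of the shaker's rubber mat, 103 mm above the table; axes as shaker. The mat is 216 mm (x) by 258 mm (y), with a thin raised edge all round it, 14 mm higher than the mat
- knob (a joint): speed knob of the shaker, radians: 0 = fully anticlockwise against its stop (off), grows clockwise as seen from above the panel, up to 4.71 at full speed; starts between 1.0 and 2.7, stays where it is left (friction about 0.04 N m). Its axis is the panel's normal
- knob_grip (a point): point on the knob's axis at the height to grip, 37 mm out from the panel, about 102 mm above the table; turns with the knob. z axis: the knob's axis, out of the panel (up and to the robot); x axis: along the knob's bar grip (42 mm long, 14 mm wide, 32 mm high, top 7 mm above this point). White mark on the bar's -x end
- jar1: one of six identical paint jars of opaque white plastic with a grey screw lid (4 to 6 are present), on the shaker's mat at the start: a straight cylinder 62 mm across and 74 mm high, lid (top 19 mm) and all; weighs 55 to 350 g with its unseen contents. Origin at the centre of the underside, z up along the jar
- jar2: one of six identical paint jars of opaque white plastic with a grey screw lid (4 to 6 are present), on the shaker's mat at the start: a straight cylinder 62 mm across and 74 mm high, lid (top 19 mm) and all; weighs 55 to 350 g with its unseen contents. Origin at the centre of the underside, z up along the jar
- jar3: one of six identical paint jars of opaque white plastic with a grey screw lid (4 to 6 are present), on the shaker's mat at the start: a straight cylinder 62 mm across and 74 mm high, lid (top 19 mm) and all; weighs 55 to 350 g with its unseen contents. Origin at the centre of the underside, z up along the jar
- jar4: one of six identical paint jars of opaque white plastic with a grey screw lid (4 to 6 are present), on the shaker's mat at the start: a straight cylinder 62 mm across and 74 mm high, lid (top 19 mm) and all; weighs 55 to 350 g with its unseen contents. Origin at the centre of the underside, z up along the jar
- jar5: one of six identical paint jars of opaque white plastic with a grey screw lid (4 to 6 are present), on the shaker's mat at the start: a straight cylinder 62 mm across and 74 mm high, lid (top 19 mm) and all; weighs 55 to 350 g with its unseen contents. Origin at the centre of the underside, z up along the jar
- jar6: one of six identical paint jars of opaque white plastic with a grey screw lid (4 to 6 are present), on the shaker's mat at the start: a straight cylinder 62 mm across and 74 mm high, lid (top 19 mm) and all; weighs 55 to 350 g with its unseen contents. Origin at the centre of the underside, z up along the jar
- rack: fixed low plywood rack for jars, 238 mm (x) by 160 mm (y), outer walls 22 mm high, 4 mm thick, floor top 4 mm above the table; 19 mm high dividers make 3 x 2 cells, 74 mm square inside, centred at x = -78, 0, +78 mm and y = -39, +39 mm. Wire handles stick out 18 mm at both x ends. Origin at the centre of the underside. Stands left or right of the shaker
- tray: fixed plain low tray of grey plastic without dividers, 255 mm (x) by 175 mm (y), walls 16 mm high and 4 mm thick, floor top 4 mm above the table. Origin at the centre of the underside. It stands on the other side of the shaker from the rack
- mug: bystander: white mug 76 mm across, 85 mm high, loose, beyond the shaker on its left; origin at the centre of the underside
- glass: bystander: drinking glass 72 mm across, 85 mm high, loose, beyond the shaker on its right; origin at the centre of the underside

How it is judged:
On the way:
1. the speed knob is turned fully anticlockwise, against its stop (value of joint knob below 0.1 rad), for 0.2 s.
At the end, for the whole second after the job is handed in: Knob within 0.1 rad of its off stop. Every jar present stands at rest, upright (within 0.2 rad), its base within 8 mm of the floor of rack or tray; by the weight it bears there, none under 168 g (1.65 N) is in the rack and none over 232 g (2.28 N) in the tray; in between, either will do (value of joint knob below 0.1 rad and angle between each of jar1, jar2, jar3, jar4, jar5, jar6's own z axis and vertical below 0.2 rad and linear speed of each of jar1, jar2, jar3, jar4, jar5, jar6 below 0.02 m/s and ((x of jar1 in the frame of rack between -0.115 and 0.115 m and y of jar1 in the frame of rack between -0.076 and 0.076 m and z of jar1 in the frame of rack below 0.012 m and contact force between jar1 and rack above 1.65 N) or (x of jar1 in the frame of tray between -0.123 and 0.123 m and y of jar1 in the frame of tray between -0.083 and 0.083 m and z of jar1 in the frame of tray below 0.012 m and contact force between jar1 and tray below 2.28 N)) and ((x of jar2 in the frame of rack between -0.115 and 0.115 m and y of jar2 in the frame of rack between -0.076 and 0.076 m and z of jar2 in the frame of rack below 0.012 m and contact force between jar2 and rack above 1.65 N) or (x of jar2 in the frame of tray between -0.123 and 0.123 m and y of jar2 in the frame of tray between -0.083 and 0.083 m and z of jar2 in the frame of tray below 0.012 m and contact force between jar2 and tray below 2.28 N)) and ((x of jar3 in the frame of rack between -0.115 and 0.115 m and y of jar3 in the frame of rack between -0.076 and 0.076 m and z of jar3 in the frame of rack below 0.012 m and contact force between jar3 and rack above 1.65 N) or (x of jar3 in the frame of tray between -0.123 and 0.123 m and y of jar3 in the frame of tray between -0.083 and 0.083 m and z of jar3 in the frame of tray below 0.012 m and contact force between jar3 and tray below 2.28 N)) and ((x of jar4 in the frame of rack between -0.115 and 0.115 m and y of jar4 in the frame of rack between -0.076 and 0.076 m and z of jar4 in the frame of rack below 0.012 m and contact force between jar4 and rack above 1.65 N) or (x of jar4 in the frame of tray between -0.123 and 0.123 m and y of jar4 in the frame of tray between -0.083 and 0.083 m and z of jar4 in the frame of tray below 0.012 m and contact force between jar4 and tray below 2.28 N)) and ((x of jar5 in the frame of rack between -0.115 and 0.115 m and y of jar5 in the frame of rack between -0.076 and 0.076 m and z of jar5 in the frame of rack below 0.012 m and contact force between jar5 and rack above 1.65 N) or (x of jar5 in the frame of tray between -0.123 and 0.123 m and y of jar5 in the frame of tray between -0.083 and 0.083 m and z of jar5 in the frame of tray below 0.012 m and contact force between jar5 and tray below 2.28 N)) and ((x of jar6 in the frame of rack between -0.115 and 0.115 m and y of jar6 in the frame of rack between -0.076 and 0.076 m and z of jar6 in the frame of rack below 0.012 m and contact force between jar6 and rack above 1.65 N) or (x of jar6 in the frame of tray between -0.123 and 0.123 m and y of jar6 in the frame of tray between -0.083 and 0.083 m and z of jar6 in the frame of tray below 0.012 m and contact force between jar6 and tray below 2.28 N))); the robot touches nothing.
It fails at once if the fingers touch a jar (over 0.5 N) while the knob is still more than 0.2 rad from its off stop (value of joint knob above 0.2 rad and (contact force between the fingers and jar1 above 0.5 N or contact force between the fingers and jar2 above 0.5 N or contact force between the fingers and jar3 above 0.5 N or contact force between the fingers and jar4 above 0.5 N or contact force between the fingers and jar5 above 0.5 N or contact force between the fingers and jar6 above 0.5 N)).
It fails at once if the mug or the glass is moved more than 30 mm (distance of any of mug, glass from where it was at the start of the episode above 0.03 m).
Of jar1, jar2, jar3, jar4, jar5, jar6 only 4 to 6 are there at a start; the rules pass over those that are not, and their reading is None.
At some moment in a run one of jar1, jar2, jar3, jar4, jar5, jar6 may be knocked a few centimetres aside while the robot is not near it.
It also fails if it takes over 210 s, if anything falls off the work surface, if the arm or the gripper's body presses on something with over 40 N, if the wrist force passes 120 N, or if a joint passes its speed limit or range.

## Working session

There is one attempt and no reset: what is moved stays moved. The work goes in short steps, Python scripts to look and compute and a shell command to move; the robot and the scene stay as the last step left them, time stands still between calls to the robot, and variables do not carry over. Pictures are saved under pics/ and viewed, at most 14 in all, crops included, and the job is handed in when it is done.

```bash
ls; mkdir -p pics; python3 - <<'E'
from bench import ctrl
import cv2,numpy as np
o=ctrl.get_obs();print(o)
ims=[]
for n in("top","scene"):
    c=ctrl.camera(n);cv2.imwrite(f"pics/{n}0.png",c["color"][...,::-1]);np.savez(f"{n}0.npz",**{k:np.array(v) for k,v in c.items()})
    print(n,c["K"],c["distortion"],c["pose"])
E
```

```text
pics
{'time_s': 0.0, 'q': array([ 1.02669859e+00,  1.81507802e-01,  1.60800621e+00,  1.13228339e-05,
        1.35381597e+00, -2.06299510e-01]), 'dq': array([-8.69411347e-04,  1.39911413e-05,  8.27500071e-04,  1.53399422e-04,
       -1.57027623e-03, -1.22586209e-03]), 'joint_efforts': array([-1.36215182e-03, -4.44859850e+01, -3.51341772e+01, -2.07860257e-04,
        8.87291331e-03, -2.01141478e-05]), 'eef_pos': array([0.19025556, 0.54204014, 0.23840371]), 'eef_rot': array([-3.23470694e-04,  1.68098370e-01,  9.85769843e-01, -8.06207894e-04]), 'wrist_force': array([ 0.69040891,  0.12430307, -0.17186247]), 'torque': array([-0.01983165, -0.05368748,  0.02134181]), 'grasp_force': 0.0, 'opening': 0.9960625001833185}
top [[386.37251157   0.         321.25169614]
 [  0.         386.37251157 200.51425583]
 [  0.           0.           1.        ]] [-0.02728407  0.          0.          0.          0.        ] [[ 0.00345016 -0.99422239  0.10728437  0.46152518]
 [-0.99996416 -0.00425962 -0.00731681  0.00540791]
 [ 0.00773152 -0.10725528 -0.99420145  1.16680982]
 [ 0.          0.          0.          1.        ]]
scene [[419.8365234    0.         320.65518023]
 [  0.         419.8365234  198.63185888]
 [  0.           0.           1.        ]] [0.00873882 0.         0.         0.         0.        ] [[ 0.83522727  0.47417546 -0.27848347  0.91291058]
 [ 0.54988652 -0.72432188  0.4159118  -0.48151995]
 [-0.0044965  -0.50051518 -0.86571608  1.09502837]
 [ 0.          0.          0.          1.        ]]
```

View pics/top0.png

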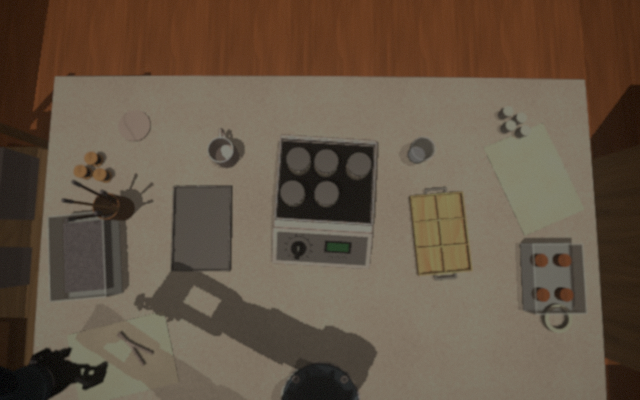

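View pics/scene0.png

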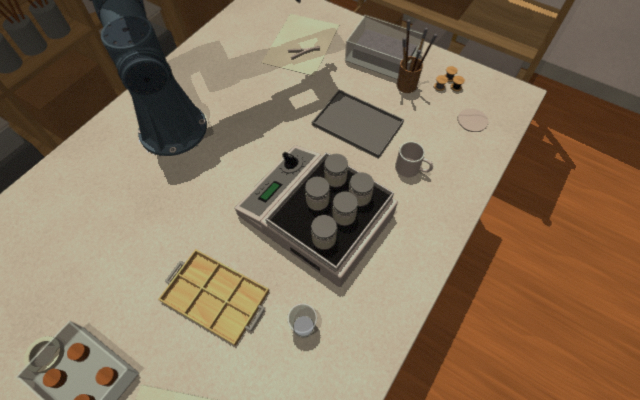

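The top view shows the shaker at about (325,200) with five jars at (298,160), (325,163), (358,165), (292,193) and (326,193). The knob is at (298,247), the tray on the left at (202,228) and the rack on the right at (440,233). The mug is at (222,150) and the glass at (420,151). The scene view agrees.

```bash
cat > h.py <<'E'
import numpy as np,cv2
from scipy.spatial.transform import Rotation as R
def load(n): return dict(np.load(n+"0.npz"))
def cloud(c):
    h,w=c["range_z"].shape
    uv=np.stack(np.meshgrid(np.arange(w),np.arange(h)),-1).reshape(-1,1,2).astype(float)
    n=cv2.undistortPoints(uv,c["K"],c["distortion"])[:,0]
    z=c["range_z"].reshape(-1,1)
    P=np.hstack([n*z,z])@c["pose"][:3,:3].T+c["pose"][:3,3]
    P[z[:,0]==0]=np.nan
    return P.reshape(h,w,3)
def circ(p):
    return cv2.minEnclosingCircle(p.astype(np.float32).reshape(-1,1,2))
def tool(o):  # R matrix of tool, yaw of tool x
    w,x,y,z=o["eef_rot"];return R.from_quat([x,y,z,w]).as_matrix()
def project(c,P):
    T=np.linalg.inv(c["pose"]);r=cv2.Rodrigues(T[:3,:3])[0]
    return cv2.projectPoints(np.array(P,float).reshape(-1,1,3),r,T[:3,3],c["K"],c["distortion"])[0][:,0]
E
cat > jars.py <<'E'
from h import *
def jars(c,lo=.165,hi=.19,reg=(.4,.8,-.2,.2)):
    P=cloud(c);m=(P[...,2]>lo)&(P[...,2]<hi)&(P[...,0]>reg[0])&(P[...,0]<reg[1])&(P[...,1]>reg[2])&(P[...,1]<reg[3])
    k,l,st,ce=cv2.connectedComponentsWithStats(m.astype(np.uint8),connectivity=4)
    out=[]
    for i in range(1,k):
        if st[i,4]<60:continue
        p=P[l==i];e=(p[:,:2].max(0)+p[:,:2].min(0))/2
        out.append((st[i,4],ce[i].round(0).tolist(),p.mean(0).round(4).tolist(),e.round(4).tolist(),np.round(np.ptp(p[:,:2],axis=0),3).tolist()))
    return out
E
python3 - <<'E'
from jars import *
for n in("top","scene"):
    c=load(n);print(n)
    for j in jars(c):print(j)
    P=cloud(c)
    for name,reg,z in(("shakerhousing",(.3,.8,-.22,.22),(.06,.13)),("rack",(.2,.7,-.5,-.2),(.015,.03)),("tray",(.2,.75,.2,.5),(.010,.03)),("mat",(.5,.8,-.2,.2),(.095,.108)),("knobtop",(.36,.5,-.1,.2),(.1,.13))):
        m=(P[...,2]>z[0])&(P[...,2]<z[1])&(P[...,0]>reg[0])&(P[...,0]<reg[1])&(P[...,1]>reg[2])&(P[...,1]<reg[3])
        p=P[m];print(name,len(p))
        if len(p)>5:
            r=cv2.minAreaRect(p[:,:2].astype(np.float32)*1000);print(r,p.mean(0).round(4),np.median(p[:,2]))
c=load("top");cv2.imwrite("pics/knobcrop.png",cv2.resize(c["color"][225:275,265:385][...,::-1],None,fx=6,fy=6,interpolation=cv2.INTER_CUBIC))
c=load("scene");print(cv2.imwrite("pics/knobcrop2.png",cv2.resize(c["color"][140:215,235:325][...,::-1],None,fx=6,fy=6,interpolation=cv2.INTER_CUBIC)))
E
```

```text
top
(np.int32(446), [298.0, 159.0], [0.6778, 0.059, 0.1765], [0.6787, 0.0579], [0.062, 0.06])
(np.int32(442), [326.0, 161.0], [0.6723, -0.014, 0.1765], [0.6733, -0.014], [0.062, 0.058])
(np.int32(444), [359.0, 164.0], [0.6647, -0.1003, 0.1762], [0.6659, -0.1015], [0.062, 0.061])
(np.int32(450), [292.0, 192.0], [0.5898, 0.0731, 0.1764], [0.5894, 0.0727], [0.06, 0.06])
(np.int32(451), [326.0, 193.0], [0.5887, -0.0151, 0.1765], [0.5895, -0.0154], [0.061, 0.06])
shakerhousing 9322
((588.6066284179688, -11.548843383789062), (279.5309143066406, 353.3688049316406), 87.17213439941406) [ 0.5709 -0.0147  0.094 ] 0.10100791537812326
rack 892
((490.2696533203125, -358.0689697265625), (274.9576721191406, 162.1170196533203), 5.118627071380615) [ 0.4883 -0.3597  0.02  ] 0.01978974406884615
tray 565
((560.9974365234375, 353.2574462890625), (189.9623260498047, 379.9200134277344), 87.1176986694336) [0.5233 0.349  0.0155] 0.015182984259281662
mat 4892
((629.7118530273438, -14.538848876953125), (263.3997802734375, 227.8746337890625), 86.85050201416016) [ 0.6211 -0.0222  0.1026] 0.10263472750285418
knobt
[... 712 characters left out ...]
375), 86.71705627441406) [ 0.604  -0.0389  0.0949] 0.10131622537680052
rack 1227
((489.6971435546875, -358.1540832519531), (274.2532958984375, 160.27777099609375), 4.958637237548828) [ 0.4926 -0.3596  0.0202] 0.020179640769091067
tray 534
((561.3845825195312, 352.9143981933594), (192.85906982421875, 386.0071105957031), 86.82208251953125) [0.5525 0.339  0.0157] 0.014719987729776673
mat 4096
((630.736083984375, -15.627090454101562), (272.1577453613281, 229.62225341796875), 86.70594787597656) [ 0.6344 -0.0435  0.1028] 0.10281930869700395
knobtop 72
((437.5026550292969, 60.87858581542969), (14.583108901977539, 45.052757263183594), 83.0716323852539) [0.4399 0.0597 0.1081] 0.10792730946545065
True
```

View pics/knobcrop.png

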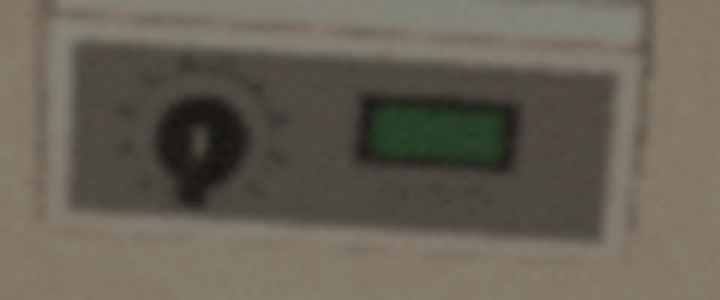

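View pics/knobcrop2.png

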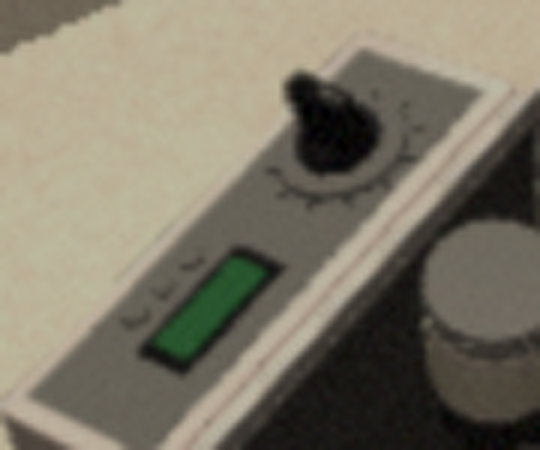

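Both views agree: jar tops are at z 0.176 and the knob top is at (0.437, 0.061, 0.108). The bar runs about -8° from world x with its mark at the far end, so the knob reads roughly 2.3 rad. I'll flip the wrist half a turn so there is room to turn anticlockwise.

```bash
cat > go.py <<'E'
import sys
from h import *
from bench import ctrl
# usage: go.py x y z [yaw_of_tool_x_deg]  -> row shares from present pose
a=list(map(float,sys.argv[1:]))
o=ctrl.get_obs();T=tool(o);yaw=np.degrees(np.arctan2(T[1,0],T[0,0]))
d=T.T@(np.array(a[:3])-o["eef_pos"])/.2
tw=0
if len(a)>3: tw=-((a[3]-yaw+180)%360-180)
print("pos",o["eef_pos"].round(4),"yaw",yaw.round(1),"q6",o["q"][5].round(2),"tilt",T[2].round(3),"t",o["time_s"],"W",o["wrist_force"].round(2))
print("row",d.round(3),"twist share",round(np.radians(tw)/1.5,3))
E
python3 go.py 0.4395 0.061 0.239 -8
```

```text
pos [0.1903 0.5421 0.2385] yaw 160.6 q6 -0.21 tilt [ 0.    -0.002 -1.   ] t 0.1 W [-0.32 -0.95 -0.13]
row [-1.973 -1.857 -0.   ] twist share 1.962
```

```bash
python3 -m handwheel '[[[0,0,0,0.2],[0,0,0,0.3],[0,0,0,0.5],[0,0,0,0.7],[0,0,0,0.8],[0,0,0,0.9],[0,0,0,1],[0,0,0,1],[0,0,0,1]]]' 24; python3 go.py 0.4395 0.061 0.239 -8
```

```text
time_s: 1.23
eef_pos: [0.1904, 0.5423, 0.2388]
eef_rot: [0.0, 0.794, 0.607, -0.0]
wrist_force: [-0.3, 0.8, -0.2]
opening: 0.278
grasp_force: 0.0
pos [0.1904 0.5423 0.2388] yaw 74.8 q6 1.29 tilt [-0.001 -0.    -1.   ] t 1.225 W [-0.3   0.75 -0.15]
row [-1.996  1.833  0.   ] twist share 0.963
```

```bash
python3 -m handwheel '[[[-0.2,0.18,0,0.1],[-0.4,0.37,0,0.2],[-0.6,0.55,0,0.3],[-0.8,0.73,0,0.4],[-1,0.92,0,0.5],[-1,0.92,0,0.6],[-1,0.92,0,0.72],[-1,0.92,0,0.84],[-1,0.92,0,0.963],[-1,0.92,0,0.963]]]'; python3 go.py 0.4395 0.061 0.2 -8
```

```text
time_s: 2.48
eef_pos: [0.3151, 0.301, 0.2392]
eef_rot: [0.0, 0.998, -0.068, -0.0]
wrist_force: [-0.4, -0.1, 1.4]
opening: 0.28
grasp_force: 0.0
pos [0.3151 0.301  0.2392] yaw -7.8 q6 2.2 tilt [-0.  0. -1.] t 2.475 W [-0.37 -0.09  1.4 ]
row [0.778 1.105 0.196] twist share 0.003
```

```bash
python3 -m handwheel '[[[0.16,0.23,0,0],[0.32,0.45,0,0],[0.48,0.68,0,0],[0.64,0.9,0,0],[0.7,1,0.05,0],[0.778,1,0.1,0],[0.778,1,0.196,0],[0.778,1,0.196,0]]]'; python3 go.py 0.4395 0.061 0.11 -8
```

```text
time_s: 3.48
eef_pos: [0.4401, 0.0812, 0.1987]
eef_rot: [-0.0, 0.998, -0.068, -0.002]
wrist_force: [0.1, -0.4, 0.1]
opening: 0.281
grasp_force: 0.0
pos [0.4401 0.0812 0.1987] yaw -7.8 q6 1.62 tilt [-0.004  0.    -1.   ] t 3.475 W [ 0.05 -0.38  0.09]
row [0.012 0.1   0.443] twist share 0.003
```

```bash
python3 -m handwheel '[[[0,0.1,0,0],[0,0.1,0.1,0],[0,0.1,0.25,0],[0,0.1,0.35,0],[0,0.1,0.42,0],[0,0.1,0.47,0],[0,0.1,0.5,0],[0,0.1,0.51,0],[0,0.1,0.51,0]]]'; python3 go.py 0.4395 0.061 0.096 -8
```

```text
time_s: 4.6
eef_pos: [0.4387, 0.0614, 0.0984]
eef_rot: [0.0, 0.998, -0.07, 0.0]
wrist_force: [-0.1, -0.3, 1.2]
opening: 0.278
grasp_force: 0.0
pos [0.4387 0.0614 0.0984] yaw -8.0 q6 1.58 tilt [ 0. -0. -1.] t 4.6 W [-0.08 -0.34  1.24]
row [0.004 0.001 0.012] twist share -0.001
```

```bash
python3 -m handwheel '[[[0,0,0.01,-0.1],[0,0,0.01,-0.2],[0,0,0.01,-0.3],[0,0,0.01,-0.4],[0,0,0.01,-0.5],[0,0,0.01,-0.6],[0,0,0.01,-0.7],[0,0,0.01,-0.8],[0,0,0.01,-0.9],[0,0,0.01,-1]]]'; python3 go.py 0.4395 0.061 0.096 -8;  python3 -c "
from bench import ctrl;print(ctrl.get_obs()['torque'])"
```

```text
time_s: 5.85
eef_pos: [0.4379, 0.0622, 0.0963]
eef_rot: [-0.001, 0.776, 0.63, 0.0]
wrist_force: [-2.3, 3.9, 1.8]
opening: 0.281
grasp_force: 1.9
pos [0.4379 0.0622 0.0963] yaw 78.2 q6 0.08 tilt [ 0.001 -0.001 -1.   ] t 5.85 W [-2.3   3.89  1.76]
row [-0.004  0.009  0.002] twist share 1.003
[ 0.60544171  0.4742831  -0.06763955]
```

```bash
cat > tq.py <<'E'
from bench import ctrl
o=ctrl.get_obs();print("tq",o['torque'].round(3),"q6",o["q"][5].round(3))
E
python3 -m handwheel '[[[0,0,0,-0.1],[0,0,0,-0.2],[0,0,0,-0.3],[0,0,0,-0.4],[0,0,0,-0.5],[0,0,0,-0.5]]]'|grep wrist;  python3 tq.py
python3 -m handwheel '[[[0,0,0,-0.08],[0,0,0,-0.16],[0,0,0,-0.16]]]'|grep wrist;  python3 tq.py
```

```text
wrist_force: [-3.3, 0.7, 1.6]
tq [ 0.041  0.541 -0.019] q6 -0.667
wrist_force: [-2.9, -0.2, 1.4]
tq [-0.007  0.472 -0.03 ] q6 -0.905
```

```bash
for i in 1; do python3 -m handwheel '[[[0,0,0,-0.08],[0,0,0,-0.16],[0,0,0,-0.16]]]'|grep wrist;  python3 tq.py
python3 -m handwheel '[[[0,0,0,-0.06],[0,0,0,-0.12],[0,0,0,-0.12]]]'|grep wrist;  python3 tq.py; done; python3 - <<'E'
from bench import ctrl;import cv2,numpy as np
a=ctrl.camera("top")["color"][225:275,265:335][...,::-1];b=ctrl.camera("scene")["color"][140:190,255:325][...,::-1]
cv2.imwrite("pics/k1.png",cv2.resize(np.hstack([a,b]),None,fx=5,fy=5,interpolation=cv2.INTER_CUBIC))
E
```

```text
wrist_force: [-5.2, -0.7, 3.2]
tq [-0.164  0.666 -0.156] q6 -1.144
wrist_force: [-9.7, -0.5, 9.1]
tq [ 0.38   0.707 -2.145] q6 -1.321
```

View pics/k1.png

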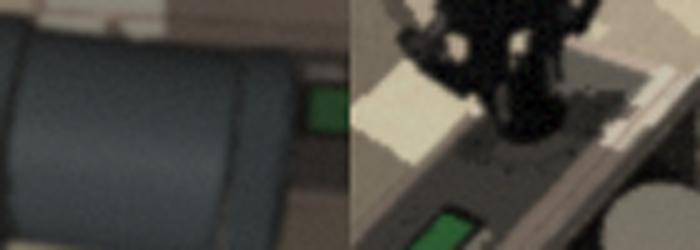

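The crop shows only the gripper over the knob. The torque jump to 2.1 N m after about 2.4 rad of net turn says the stop is reached. I'll unwind slightly, rise and check.

```bash
python3 -m handwheel '[[[0,0,0,0.06],[0,0,0,0.14],[0,0,-0.1,0.14],[0,0,-0.3,0.14],[0,0,-0.6,0.14],[0,0,-0.8,0.14],[0,0,-0.8,0.14]]]'|grep wrist; python3 go.py .589 -.0155 .25 135
cat > look.py <<'E'
from jars import *
from bench import ctrl
o=[]
for n in("top","scene"):
    c=ctrl.camera(n);print(n,"t",round(ctrl.get_obs()["time_s"],2))
    np.savez(f"{n}1.npz",**{k:np.array(v) for k,v in c.items()})
    for j in jars(c):print(" jar",j[0],j[2],j[3],j[4])
E
python3 look.py; python3 - <<'E'
from h import *
from bench import ctrl
for n in("top","scene"):
    c=dict(np.load(n+"1.npz"));P=cloud(c)
    m=(P[...,2]>.100)&(P[...,2]<.13)&(P[...,0]>.36)&(P[...,0]<.5)&(P[...,1]>0)&(P[...,1]<.12)
    p=P[m]
    if len(p)>5:print(n,len(p),cv2.minAreaRect(p[:,:2].astype(np.float32)*1000),p.mean(0))
    m=(P[...,2]>.011)&(P[...,2]<.025)&(P[...,0]>.38)&(P[...,0]<.69)&(P[...,1]>.24)&(P[...,1]<.47)
    p=P[m];print(n,"tray",cv2.minAreaRect(p[:,:2].astype(np.float32)*1000),p.mean(0))
    m=(abs(P[...,0]-.55)<.05)&(abs(P[...,1]-.34)<.03);print("trayfloor",np.median(P[m][:,2]))
a=dict(np.load("top1.npz"))["color"][225:275,265:335][...,::-1];b=dict(np.load("scene1.npz"))["color"][140:190,255:325][...,::-1]
cv2.imwrite("pics/k2.png",cv2.resize(np.hstack([a,b]),None,fx=5,fy=5,interpolation=cv2.INTER_CUBIC))
W=[]
for i in range(12):
    ctrl.camera("top");W.append(ctrl.get_obs()["wrist_force"])
W=np.array(W);print(W.mean(0),W.std(0))
E
```

```text
wrist_force: [-0.6, 0.6, -0.6]
pos [0.4413 0.0611 0.2603] yaw 146.4 q6 -1.11 tilt [-0.009  0.004 -1.   ] t 8.7 W [-0.56  0.55 -0.62]
row [-0.826  0.09   0.059] twist share 0.132
top t 8.75
 jar 444 [0.678, 0.0589, 0.1766] [0.6789, 0.0579] [0.061, 0.06]
 jar 440 [0.6726, -0.0141, 0.1765] [0.6736, -0.014] [0.062, 0.058]
 jar 443 [0.6648, -0.1002, 0.1764] [0.6659, -0.1005] [0.061, 0.062]
 jar 455 [0.5897, 0.0729, 0.1765] [0.5894, 0.0727] [0.06, 0.06]
 jar 450 [0.5887, -0.0151, 0.1766] [0.5894, -0.0155] [0.06, 0.06]
scene t 8.8
 jar 393 [0.592, 0.0711, 0.1759] [0.5911, 0.0742] [0.061, 0.062]
 jar 421 [0.6791, 0.0571, 0.1762] [0.6782, 0.0593] [0.061, 0.062]
 jar 431 [0.5904, -0.0175, 0.1761] [0.5891, -0.015] [0.061, 0.063]
 jar 456 [0.6746, -0.0164, 0.176] [0.6733, -0.0144] [0.06, 0.061]
 jar 496 [0.6664, -0.1023, 0.1761] [0.6653, -0.1] [0.061, 0.062]
top tray ((534.57666015625, 357.09552001953125), (307.6264953613281, 178.40878295898438), 0.7917410135269165) [0.53309037 0.35892598 0.01543071]
trayfloor 0.0039238724856394125
scene 67 ((436.4819641113281, 60.93410110473633), (14.892528533935547, 45.69570541381836), 43.013919830322266) [0.4391584  0.05838153 0.10783184]
scene tray ((504.8079833984375, 355.62103271484375), (250.6002655029297, 180.95013427734375), 0.3783976435661316) [0.52605328 0.35058142 0.01492614]
trayfloor 0.0038042770680557503
[ 0.12422513 -0.08209959 -0.07162283] [0.42624577 0.57245632 0.44168262]
```

View pics/k2.png

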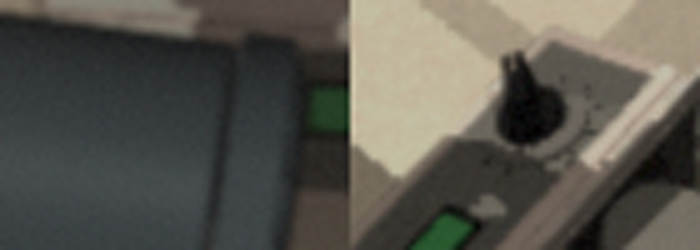

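The knob bar now points along 133°, a 141° (2.46 rad) turn to where the stop should be. Now jar 5 at (0.589,-0.0155), gripped diagonally.

```bash
python3 -m handwheel '[[[-0.2,0.02,0,0.05],[-0.45,0.05,0,0.13],[-0.7,0.08,0,0.132],[-0.826,0.09,0.04,0.132],[-0.826,0.09,0.059,0.132],[-0.826,0.09,0.059,0.132],[-0.826,0.09,0.059,0.132]]]' 74|grep open; python3 go.py .589 -.0155 .135 135
python3 - <<'E'
from h import *
c=load("top")
for z,q in((.016,[(172,185),(232,185),(232,270),(172,270)]),):
    n=cv2.undistortPoints(np.array(q,float).reshape(-1,1,2),c["K"],c["distortion"])[:,0]
    d=np.c_[n,np.ones(4)]@c["pose"][:3,:3].T;o=c["pose"][:3,3]
    P=o+d*((z-o[2])/d[:,2])[:,None];print(P.round(3),P.mean(0))
E
```

```text
opening: 0.867
pos [ 0.5857 -0.0138  0.2447] yaw 135.3 q6 -1.02 tilt [-0.  0. -1.] t 10.275 W [ 0.25  0.26 -0.28]
row [-0.018  0.005  0.549] twist share 0.004
[[0.631 0.447 0.016]
 [0.631 0.266 0.016]
 [0.379 0.259 0.016]
 [0.378 0.436 0.016]] [0.50484923 0.35167303 0.016     ]
```

```bash
cat > weigh.py <<'E'
from bench import ctrl
import numpy as np
W=[]
for i in range(14):
    ctrl.camera("top");W.append(ctrl.get_obs()["wrist_force"][2])
o=ctrl.get_obs();print("Fz %.2f +- %.2f"%(np.mean(W),np.std(W)/14**.5),"g=",round(-np.mean(W)/9.81*1000),"open",round(o["opening"]*85.4,1),"t",o["time_s"])
E
python3 -m handwheel '[[[-0.018,0.005,0.1,0],[-0.018,0.005,0.25,0],[-0.018,0.005,0.4,0],[-0.018,0.005,0.5,0],[-0.018,0.005,0.55,0],[-0.018,0.005,0.55,0]]]'|grep -E "pos|wrist"
python3 -m handwheel '[[[0,0,0,0],[0,0,0,0],[0,0,0,0],[0,0,0,0],[0,0,0,0]]]' 40|grep -E "open|gras|wrist"
python3 -m handwheel '[[[0,0,-0.05,0],[0,0,-0.15,0],[0,0,-0.3,0],[0,0,-0.45,0],[0,0,-0.55,0],[0,0,-0.6,0],[0,0,-0.6,0]]]'|grep -E "pos|open|gras|wrist"; python3 weigh.py; python3 go.py .5 .35 .25 135
```

```text
eef_pos: [0.589, -0.016, 0.1333]
wrist_force: [0.7, -0.2, 0.0]
wrist_force: [0.3, 0.4, 5.4]
opening: 0.714
grasp_force: 65.2
eef_pos: [0.5896, -0.0162, 0.2545]
wrist_force: [0.9, -0.2, -2.3]
opening: 0.714
grasp_force: 65.4
Fz -2.11 +- 0.16 g= 215 open 60.9 t 13.225
pos [ 0.5896 -0.0162  0.2543] yaw 135.3 q6 -1.02 tilt [-0.  0. -1.] t 13.225 W [ 0.13  0.   -2.63]
row [1.607 0.986 0.021] twist share 0.003
```

```bash
python3 weigh.py; python3 go.py .571 -.390 .25 135
```

```text
Fz -2.05 +- 0.17 g= 209 open 60.9 t 13.925
pos [ 0.5896 -0.0162  0.2543] yaw 135.3 q6 -1.02 tilt [-0.  0. -1.] t 13.925 W [ 0.04  0.65 -2.1 ]
row [-1.249 -1.394  0.021] twist share 0.003
```

```bash
python3 -m handwheel '[[[-0.1,-0.11,0,0],[-0.25,-0.28,0,0],[-0.45,-0.5,0,0],[-0.65,-0.72,0,0],[-0.8,-0.9,0,0],[-0.87,-0.97,0,0],[-0.9,-1,0,0],[-0.9,-1,0,0]]]'|grep -E "pos|open"; python3 go.py .571 -.390 .036 135
```

```text
eef_pos: [0.577, -0.2842, 0.2541]
opening: 0.712
pos [ 0.577  -0.2842  0.2541] yaw 135.3 q6 -1.43 tilt [ 0.001  0.    -1.   ] t 14.925 W [ 0.48  0.24 -1.42]
row [-0.351 -0.398  1.09 ] twist share 0.004
```

```bash
python3 -m handwheel '[[[-0.15,-0.17,0,0],[-0.3,-0.34,0.1,0],[-0.351,-0.398,0.25,0],[-0.351,-0.398,0.5,0],[-0.351,-0.398,0.75,0],[-0.351,-0.398,0.85,0],[-0.351,-0.398,0.85,0]]]'|grep -E "pos|open"; python3 go.py .571 -.390 .036 135
```

```text
eef_pos: [0.5707, -0.3893, 0.0832]
opening: 0.709
pos [ 0.5707 -0.3893  0.0832] yaw 135.4 q6 -1.56 tilt [ 0.003  0.    -1.   ] t 15.8 W [ 0.37  0.24 -1.6 ]
row [-0.004 -0.002  0.236] twist share 0.004
```

```bash
python3 -m handwheel '[[[0,0,0.06,0],[0,0,0.12,0],[0,0,0.18,0],[0,0,0.22,0],[0,0,0.236,0],[0,0,0.236,0]]]'|grep -E "pos|wrist"
python3 -m handwheel '[[[0,0,0,0],[0,0,0,0],[0,0,0,0]]]' 76|grep -E "open|wrist"
python3 -m handwheel '[[[0,0,-0.1,0],[0,0,-0.3,0],[0,0,-0.6,0],[0,0,-0.9,0],[0,0,-1,0]]]'|grep -E "pos"; cat > look2.py <<'E'
from jars import *
from bench import ctrl
for n in("top","scene"):
    c=ctrl.camera(n);np.savez(f"{n}1.npz",**{k:np.array(v) for k,v in c.items()})
    print(n)
    for nm,a in(("mat",()),("rack",(.06,.095,(.3,.68,-.48,-.24))),("tray",(.06,.095,(.3,.66,.24,.48)))):
        for j in jars(c,*a):print(" ",nm,j[0],j[2],j[3],j[4])
E
python3 look2.py; python3 go.py .6655 -.1005 .25 90
```

```text
eef_pos: [0.5708, -0.3911, 0.0371]
wrist_force: [-0.2, 0.1, -1.1]
wrist_force: [-0.1, -0.1, 0.3]
opening: 0.892
eef_pos: [0.5726, -0.3926, 0.2449]
top
  mat 446 [0.6778, 0.0589, 0.1763] [0.6785, 0.058] [0.062, 0.06]
  mat 440 [0.6725, -0.014, 0.1765] [0.6738, -0.0139] [0.061, 0.057]
  mat 442 [0.6649, -0.1003, 0.1764] [0.6659, -0.1015] [0.062, 0.061]
  mat 450 [0.5899, 0.0731, 0.1765] [0.5896, 0.0727] [0.06, 0.06]
  rack 403 [0.5692, -0.3868, 0.0766] [0.5696, -0.3886] [0.06, 0.061]
scene
  mat 396 [0.5921, 0.0711, 0.1761] [0.5901, 0.0739] [0.062, 0.062]
  mat 427 [0.6795, 0.0567, 0.176] [0.6788, 0.0589] [0.061, 0.063]
  mat 457 [0.6745, -0.0166, 0.1762] [0.6732, -0.0152] [0.06, 0.061]
  mat 491 [0.6665, -0.1022, 0.1763] [0.6655, -0.1004] [0.061, 0.061]
  rack 560 [0.5716, -0.3902, 0.0774] [0.5697, -0.3895] [0.061, 0.061]
pos [ 0.572  -0.3921  0.242 ] yaw 135.3 q6 -1.56 tilt [-0.007  0.    -1.   ] t 17.65 W [ 0.9  -0.29  0.54]
row [ 0.693  1.365 -0.045] twist share 0.527
```

```bash
python3 -m handwheel '[[[0.05,0.1,0,0],[0.1,0.35,0,0],[0.14,0.65,0,0],[0.15,0.9,0,0],[0.15,1,0,0],[0.15,1,0,0]]]' 74|grep pos; python3 go.py .6658 -.1010 .134 135
```

```text
eef_pos: [0.6899, -0.2255, 0.2346]
pos [ 0.6899 -0.2255  0.2346] yaw 135.4 q6 -1.27 tilt [ 0.004 -0.001 -1.   ] t 18.4 W [-0.49  0.41 -0.65]
row [0.521 0.36  0.505] twist share 0.005
```

```bash
python3 -m handwheel '[[[0.15,0.1,0,0],[0.35,0.25,0,0],[0.5,0.34,0,0],[0.521,0.36,0,0],[0.521,0.36,0,0],[0.521,0.36,0,0]]]'|grep pos; python3 go.py .6658 -.1010 .134 135
```

```text
eef_pos: [0.6666, -0.1052, 0.2369]
pos [ 0.6666 -0.1052  0.2369] yaw 135.2 q6 -1.12 tilt [-0. -0. -1.] t 19.15 W [ 0.09 -0.06 -0.67]
row [0.018 0.012 0.514] twist share 0.002
```

```bash
python3 -m handwheel '[[[0.018,0.012,0.1,0],[0.018,0.012,0.25,0],[0.018,0.012,0.4,0],[0.018,0.012,0.48,0],[0.018,0.012,0.514,0],[0.018,0.012,0.514,0]]]'|grep -E "pos|wrist"
python3 -m handwheel '[[[0,0,0,0],[0,0,0,0],[0,0,0,0],[0,0,0,0],[0,0,0,0]]]' 40|grep -E "open|gras|wrist"
python3 -m handwheel '[[[0,0,-0.05,0],[0,0,-0.15,0],[0,0,-0.3,0],[0,0,-0.45,0],[0,0,-0.55,0],[0,0,-0.6,0],[0,0,-0.6,0]]]'|grep -E "pos|gras|wrist"; python3 weigh.py; python3 go.py .493 -.397 .25 135;python3 go.py .44 .40 .25 135
```

```text
eef_pos: [0.666, -0.0991, 0.1343]
wrist_force: [-0.4, 0.0, 0.0]
wrist_force: [0.6, 0.1, 5.4]
opening: 0.714
grasp_force: 65.3
eef_pos: [0.666, -0.0991, 0.2547]
wrist_force: [-0.1, -0.1, -1.6]
grasp_force: 65.2
Fz -1.59 +- 0.15 g= 162 open 60.9 t 22.1
pos [ 0.6658 -0.099   0.2543] yaw 135.3 q6 -1.11 tilt [-0. -0. -1.] t 22.1 W [ 1.08 -0.2  -1.2 ]
row [-0.434 -1.667  0.021] twist share 0.003
pos [ 0.6658 -0.099   0.2543] yaw 135.3 q6 -1.11 tilt [-0. -0. -1.] t 22.1 W [ 1.08 -0.2  -1.2 ]
row [2.558 0.979 0.021] twist share 0.003
```

```bash
python3 -m handwheel '[[[0.1,0.04,0,0],[0.28,0.11,0,0],[0.5,0.2,0,0],[0.75,0.3,0,0],[1,0.4,0,0],[1,0.4,0,0]]]'|grep -E "pos|open"; python3 -m handwheel '[[[0.28,0.11,0,0],[0.5,0.2,0,0],[0.75,0.3,0,0],[1,0.38,0,0],[1,0.38,0,0]]]'|grep -E "pos|open";  python3 go.py .44 .395 .036 135
```

```text
eef_pos: [0.5777, 0.103, 0.2546]
opening: 0.712
eef_pos: [0.4893, 0.2961, 0.2545]
opening: 0.713
pos [0.4893 0.2961 0.2545] yaw 135.6 q6 -0.46 tilt [ 0.001  0.    -1.   ] t 23.475 W [ 0.6  -0.06 -1.14]
row [0.521 0.18  1.093] twist share 0.007
```

```bash
python3 -m handwheel '[[[0.25,0.09,0,0],[0.5,0.18,0.1,0],[0.521,0.18,0.35,0],[0.521,0.18,0.6,0],[0.521,0.18,0.85,0],[0.521,0.18,0.93,0],[0.521,0.18,0.97,0],[0.521,0.18,1,0],[0.521,0.18,1,0]]]'|grep -E "pos|open"; python3 go.py .44 .395 .036 135
```

```text
eef_pos: [0.4434, 0.3925, 0.0555]
opening: 0.711
pos [0.4434 0.3925 0.0555] yaw 135.3 q6 -0.27 tilt [-0.001  0.002 -1.   ] t 24.6 W [-0.19  0.71 -1.53]
row [ 0.021 -0.004  0.097] twist share 0.003
```

```bash
python3 -m handwheel '[[[0,0,0.04,0],[0,0,0.075,0],[0,0,0.092,0],[0,0,0.092,0],[0,0,0.092,0]]]'|grep -E "pos|wrist"
python3 -m handwheel '[[[0,0,0,0],[0,0,0,0],[0,0,0,0]]]' 76|grep -E "open|wrist"
python3 -m handwheel '[[[0,0,-0.1,0],[0,0,-0.3,0],[0,0,-0.6,0],[0,0,-0.9,0],[0,0,-1,0],[0,0,-1,0]]]'|grep -E "pos"; python3 look2.py;python3 go.py .6734 -.0145 .25 135
```

```text
eef_pos: [0.4423, 0.3921, 0.0369]
wrist_force: [-4.7, -3.1, 10.3]
wrist_force: [0.4, -0.4, 0.1]
opening: 0.886
eef_pos: [0.4437, 0.3929, 0.2396]
top
  mat 446 [0.6779, 0.059, 0.1763] [0.6791, 0.058] [0.062, 0.06]
  mat 443 [0.6725, -0.0141, 0.1764] [0.6732, -0.0139] [0.062, 0.058]
  mat 454 [0.5898, 0.073, 0.1764] [0.5894, 0.0727] [0.06, 0.06]
  rack 405 [0.5692, -0.3866, 0.077] [0.5694, -0.3879] [0.061, 0.063]
  tray 424 [0.4421, 0.3903, 0.0768] [0.442, 0.3924] [0.059, 0.062]
scene
  mat 395 [0.5921, 0.0711, 0.1758] [0.5903, 0.0734] [0.063, 0.064]
  mat 428 [0.6793, 0.0568, 0.1759] [0.6782, 0.0594] [0.062, 0.062]
  mat 454 [0.6744, -0.0164, 0.1761] [0.674, -0.0143] [0.061, 0.062]
  rack 565 [0.5719, -0.3902, 0.0773] [0.5696, -0.3895] [0.062, 0.061]
  tray 267 [0.4437, 0.3864, 0.0754] [0.4416, 0.3899] [0.062, 0.064]
pos [0.4421 0.3919 0.2355] yaw 135.3 q6 -0.27 tilt [ 0.    -0.001 -1.   ] t 26.45 W [-0.59 -0.09 -0.43]
row [-2.251 -0.631 -0.073] twist share 0.003
```

```bash
python3 -m handwheel '[[[-0.1,-0.04,0,0],[-0.3,-0.1,0,0],[-0.55,-0.16,0,0],[-0.8,-0.2,0,0],[-1,-0.25,0,0],[-1,-0.25,0,0]]]' 74|grep pos; python3 go.py .59 .073 .24 135
```

```text
eef_pos: [0.5504, 0.212, 0.2341]
pos [0.5504 0.212  0.2341] yaw 135.0 q6 -0.62 tilt [ 0.001 -0.003 -1.   ] t 27.2 W [-0.5   1.08 -0.  ]
row [-0.631 -0.352 -0.029] twist share 0.0
```

```bash
python3 -m handwheel '[[[-0.2,-0.1,0,0],[-0.45,-0.25,0,0],[-0.6,-0.34,0,0],[-0.631,-0.352,0,0],[-0.631,-0.352,0,0],[-0.631,-0.352,0,0]]]'|grep pos; python3 go.py .59 .073 .134 135
```

```text
eef_pos: [0.5891, 0.0785, 0.2355]
pos [0.5891 0.0785 0.2355] yaw 135.4 q6 -0.86 tilt [ 0.001 -0.    -1.   ] t 27.95 W [-0.43 -0.24  0.34]
row [-0.023 -0.017  0.508] twist share 0.004
```

```bash
python3 -m handwheel '[[[-0.015,-0.01,0.1,0],[-0.015,-0.01,0.25,0],[-0.015,-0.01,0.4,0],[-0.015,-0.01,0.48,0],[-0.015,-0.01,0.508,0],[-0.015,-0.01,0.508,0]]]'|grep -E "pos|wrist"
python3 -m handwheel '[[[0,0,0,0],[0,0,0,0],[0,0,0,0],[0,0,0,0],[0,0,0,0]]]' 40|grep -E "open|gras|wrist"
python3 -m handwheel '[[[0,0,-0.05,0],[0,0,-0.15,0],[0,0,-0.3,0],[0,0,-0.45,0],[0,0,-0.55,0],[0,0,-0.6,0],[0,0,-0.6,0]]]'|grep -E "pos|gras|wrist"; python3 weigh.py; python3 go.py .493 -.397 .25 135;python3 go.py .53 .395 .25 135
```

```text
eef_pos: [0.5908, 0.0739, 0.1348]
wrist_force: [-0.7, -0.0, 1.3]
wrist_force: [0.4, 1.0, 5.9]
opening: 0.712
grasp_force: 65.4
eef_pos: [0.5907, 0.0735, 0.2552]
wrist_force: [0.1, 0.4, -1.8]
grasp_force: 65.4
Fz -1.90 +- 0.12 g= 194 open 61.0 t 30.9
pos [0.5904 0.0736 0.2543] yaw 135.3 q6 -0.87 tilt [-0. -0. -1.] t 30.9 W [-0.43  1.38 -2.53]
row [-1.309 -2.015  0.022] twist share 0.003
pos [0.5904 0.0736 0.2543] yaw 135.3 q6 -0.87 tilt [-0. -0. -1.] t 30.9 W [-0.43  1.38 -2.53]
row [1.345 0.93  0.021] twist share 0.003
```

```bash
cat > weigh.py <<'E'
from bench import ctrl
import numpy as np
W=[];E=[]
for i in range(14):
    ctrl.camera("top");o=ctrl.get_obs();W.append(o["wrist_force"][2]);E.append(o["joint_efforts"])
o=ctrl.get_obs();print("Fz %.2f +- %.2f"%(np.mean(W),np.std(W)/14**.5),"g=",round(-np.mean(W)/9.81*1000),"open",round(o["opening"]*85.4,1),"t",o["time_s"])
print("eff",np.mean(E,0).round(3),np.std(E,0).round(3),o["q"].round(4))
E
python3 weigh.py
```

```text
Fz -1.97 +- 0.11 g= 201 open 61.2 t 31.6
eff [-0.0000e+00 -4.7737e+01 -3.6630e+01  1.0000e-03  2.0000e-03 -0.0000e+00] [0.001 0.014 0.007 0.    0.    0.   ] [-0.0753  0.2126  1.5389 -0.      1.3902 -0.8658]
```

```bash
python3 -m handwheel '[[[0.1,0.07,0,0],[0.28,0.2,0,0],[0.5,0.36,0,0],[0.73,0.52,0,0],[0.95,0.66,0,0],[1,0.7,0,0],[1,0.7,0,0]]]'|grep -E "pos|open"; python3 go.py .53 .395 .036 135
```

```text
eef_pos: [0.5466, 0.3142, 0.2541]
opening: 0.713
pos [0.5466 0.3142 0.2541] yaw 135.4 q6 -0.46 tilt [-0. -0. -1.] t 32.475 W [-0.3  -0.36 -2.77]
row [0.343 0.23  1.09 ] twist share 0.005
```

```bash
python3 -m handwheel '[[[0.17,0.11,0,0],[0.34,0.23,0.1,0],[0.343,0.23,0.35,0],[0.343,0.23,0.6,0],[0.343,0.23,0.85,0],[0.343,0.23,0.93,0],[0.343,0.23,0.97,0],[0.343,0.23,1,0],[0.343,0.23,1,0]]]'|grep -E "pos|open"; python3 go.py .53 .395 .037 135
```

```text
eef_pos: [0.5313, 0.395, 0.0557]
opening: 0.714
pos [0.5313 0.395  0.0557] yaw 135.3 q6 -0.33 tilt [-0.001  0.002 -1.   ] t 33.6 W [-0.03  0.32 -2.31]
row [ 0.005 -0.005  0.093] twist share 0.003
```

```bash
python3 -m handwheel '[[[0,0,0.04,0],[0,0,0.07,0],[0,0,0.085,0],[0,0,0.085,0],[0,0,0.085,0]]]'|grep -E "pos|wrist"
python3 -m handwheel '[[[0,0,0,0],[0,0,0,0],[0,0,0,0]]]' 76|grep -E "open|wrist"
python3 -m handwheel '[[[0,0,-0.1,0],[0,0,-0.3,0],[0,0,-0.6,0],[0,0,-0.9,0],[0,0,-1,0],[0,0,-1,0]]]'|grep -E "pos"; python3 look2.py;python3 go.py .5904 .0736 .2543 135
```

```text
eef_pos: [0.5304, 0.3948, 0.0372]
wrist_force: [0.1, 0.2, -1.9]
wrist_force: [0.1, -0.7, 0.2]
opening: 0.891
eef_pos: [0.5313, 0.3952, 0.2402]
top
  mat 448 [0.6779, 0.0589, 0.1764] [0.6785, 0.058] [0.061, 0.06]
  mat 441 [0.6725, -0.0141, 0.1765] [0.6735, -0.014] [0.061, 0.058]
  rack 405 [0.5692, -0.3867, 0.0768] [0.5697, -0.3885] [0.061, 0.064]
  tray 410 [0.5292, 0.3934, 0.077] [0.5294, 0.3949] [0.06, 0.062]
  tray 412 [0.4231, 0.3981, 0.0769] [0.4224, 0.3993] [0.059, 0.061]
scene
  mat 430 [0.6794, 0.0567, 0.1759] [0.6787, 0.0593] [0.061, 0.063]
  mat 457 [0.6742, -0.0165, 0.176] [0.6736, -0.0145] [0.061, 0.061]
  rack 562 [0.5715, -0.3902, 0.0774] [0.5697, -0.3894] [0.061, 0.062]
  tray 267 [0.4258, 0.3946, 0.0754] [0.423, 0.3994] [0.061, 0.064]
  tray 280 [0.5313, 0.3897, 0.0755] [0.5294, 0.3944] [0.06, 0.069]
pos [0.5295 0.3943 0.2357] yaw 135.3 q6 -0.33 tilt [ 0.001 -0.002 -1.   ] t 35.45 W [-0.26 -0.08 -0.32]
row [-1.344 -0.926 -0.092] twist share 0.003
```

The first tray jar was knocked 20 mm aside but still stands in the tray. Next I'll return empty to the weighing pose to calibrate with the quieter joint torques.

```bash
python3 -m handwheel '[[[-0.15,-0.1,0,0],[-0.38,-0.26,0,0],[-0.6,-0.42,-0.02,0],[-0.82,-0.58,-0.04,0],[-1,-0.69,-0.06,0],[-1,-0.69,-0.06,0]]]' 74|grep pos; python3 go.py .5904 .0736 .2543 135
```

```text
eef_pos: [0.5751, 0.1529, 0.2468]
pos [0.5751 0.1529 0.2468] yaw 135.0 q6 -0.73 tilt [ 0.002 -0.003 -1.   ] t 36.2 W [-0.17 -0.37  0.3 ]
row [-0.334 -0.227 -0.038] twist share 0.0
```

```bash
python3 -m handwheel '[[[-0.2,-0.14,-0.02,0],[-0.32,-0.22,-0.03,0],[-0.32,-0.22,-0.03,0],[-0.32,-0.22,-0.03,0],[-0.32,-0.22,-0.03,0]]]'|grep pos; python3 weigh.py;  python3 go.py .6785 .0588 .24 135
```

```text
eef_pos: [0.5894, 0.0811, 0.2545]
Fz 0.18 +- 0.14 g= -19 open 74.0 t 37.525
eff [ 3.6000e-02 -4.6556e+01 -3.5644e+01  3.0000e-03  2.0000e-03  2.0000e-03] [0.07  0.066 0.042 0.003 0.001 0.002] [-0.0651  0.2125  1.5369 -0.      1.3922 -0.8555]
pos [0.59   0.0796 0.2553] yaw 135.3 q6 -0.86 tilt [-0.  0. -1.] t 37.525 W [0.21 0.43 1.11]
row [-0.388  0.237  0.077] twist share 0.003
```

Torque method: 202 g, which matches the wrist reading, so either container is allowed for that jar. On to the jar at (0.6785,0.0588).

```bash
python3 -m handwheel '[[[-0.15,0.09,0,0],[-0.32,0.19,0.03,0],[-0.385,0.235,0.07,0],[-0.385,0.235,0.077,0],[-0.385,0.235,0.077,0],[-0.385,0.235,0.077,0]]]'|grep pos; python3 go.py .6785 .0588 .134 135
```

```text
eef_pos: [0.6773, 0.0592, 0.2406]
pos [0.6773 0.0592 0.2406] yaw 135.3 q6 -0.88 tilt [-0.  0. -1.] t 38.275 W [ 1.1   0.71 -0.56]
row [-0.006  0.002  0.533] twist share 0.004
```

```bash
python3 -m handwheel '[[[-0.005,0,0.1,0],[-0.005,0,0.25,0],[-0.005,0,0.4,0],[-0.005,0,0.5,0],[-0.005,0,0.533,0],[-0.005,0,0.533,0]]]'|grep -E "pos|wrist"
python3 -m handwheel '[[[0,0,0,0],[0,0,0,0],[0,0,0,0],[0,0,0,0],[0,0,0,0]]]' 40|grep -E "open|gras|wrist"
python3 -m handwheel '[[[0,0,-0.05,0],[0,0,-0.15,0],[0,0,-0.3,0],[0,0,-0.45,0],[0,0,-0.55,0],[0,0,-0.6,0],[0,0,-0.6,0]]]'|grep -E "pos|gras|wrist"; python3 weigh.py; python3 go.py .493 -.397 .25 135;python3 go.py .46 .312 .25 135
```

```text
eef_pos: [0.6785, 0.0582, 0.1332]
wrist_force: [0.5, -0.3, -0.6]
wrist_force: [-0.5, 0.4, 6.0]
opening: 0.713
grasp_force: 65.1
eef_pos: [0.6786, 0.0582, 0.2538]
wrist_force: [0.1, 0.0, -1.2]
grasp_force: 65.1
Fz -1.01 +- 0.11 g= 103 open 61.0 t 41.225
eff [ 9.0000e-03 -5.7538e+01 -3.6923e+01  1.0000e-03  7.0000e-03 -0.0000e+00] [0.014 0.497 0.35  0.001 0.005 0.   ] [-0.0883  0.403   1.2994 -0.      1.4391 -0.8788]
pos [0.6785 0.0582 0.2533] yaw 135.3 q6 -0.88 tilt [-0.  0. -1.] t 41.225 W [-0.07  0.15 -0.13]
row [-0.942 -2.27   0.016] twist share 0.003
pos [0.6785 0.0582 0.2533] yaw 135.3 q6 -0.88 tilt [-0.  0. -1.] t 41.225 W [-0.07  0.15 -0.13]
row [1.669 0.133 0.016] twist share 0.003
```

103 g, so this one goes in the tray at (0.49,0.312).

```bash
python3 go.py .49 .312 .25 135|tail -1; python3 -m handwheel '[[[0.1,0.01,0,0],[0.28,0.03,0,0],[0.55,0.06,0,0],[0.8,0.08,0,0],[1,0.1,0,0],[1,0.1,0,0],[1,0.1,0,0]]]'|grep -E "pos|open"; python3 go.py .49 .312 .036 135
```

```text
row [1.563 0.239 0.016] twist share 0.003
eef_pos: [0.5501, 0.2135, 0.2536]
opening: 0.715
pos [0.5501 0.2135 0.2536] yaw 135.4 q6 -0.62 tilt [-0.001  0.    -1.   ] t 42.1 W [ 0.1  -0.68 -1.54]
row [0.561 0.139 1.088] twist share 0.004
```

```bash
python3 -m handwheel '[[[0.25,0.06,0,0],[0.5,0.13,0.05,0],[0.561,0.139,0.3,0],[0.561,0.139,0.6,0],[0.561,0.139,0.85,0],[0.561,0.139,0.93,0],[0.561,0.139,0.97,0],[0.561,0.139,1,0],[0.561,0.139,1,0]]]'|grep -E "pos|open"; python3 go.py .49 .312 .036 135
```

```text
eef_pos: [0.4912, 0.312, 0.0545]
opening: 0.713
pos [0.4912 0.312  0.0545] yaw 135.3 q6 -0.43 tilt [-0.001  0.002 -1.   ] t 43.225 W [ 0.03  0.35 -1.26]
row [ 0.004 -0.005  0.093] twist share 0.003
```

```bash
python3 -m handwheel '[[[0,0,0.04,0],[0,0,0.07,0],[0,0,0.085,0],[0,0,0.085,0],[0,0,0.085,0]]]'|grep -E "pos|wrist"
python3 -m handwheel '[[[0,0,0,0],[0,0,0,0],[0,0,0,0]]]' 76|grep -E "open|wrist"
python3 -m handwheel '[[[0,0,-0.1,0],[0,0,-0.3,0],[0,0,-0.6,0],[0,0,-0.9,0],[0,0,-1,0],[0,0,-1,0]]]'|grep -E "pos"; python3 look2.py;python3 go.py .6735 -.0145 .24 135
```

```text
eef_pos: [0.4902, 0.3118, 0.0362]
wrist_force: [0.5, 0.9, -1.1]
wrist_force: [0.0, -0.0, 0.2]
opening: 0.889
eef_pos: [0.4915, 0.3124, 0.24]
top
  mat 440 [0.6727, -0.014, 0.1764] [0.6735, -0.0139] [0.061, 0.058]
  rack 405 [0.5692, -0.3867, 0.0769] [0.5695, -0.3883] [0.06, 0.062]
  tray 143 [0.5408, 0.3807, 0.0759] [0.5339, 0.3897] [0.051, 0.051]
  tray 387 [0.4899, 0.3096, 0.077] [0.489, 0.3113] [0.062, 0.06]
  tray 105 [0.4283, 0.3783, 0.0745] [0.4266, 0.3805] [0.05, 0.022]
scene
  mat 454 [0.6745, -0.0166, 0.1761] [0.674, -0.0141] [0.062, 0.062]
  rack 559 [0.5718, -0.3902, 0.0773] [0.5703, -0.3894] [0.061, 0.062]
  tray 265 [0.4256, 0.3949, 0.0754] [0.4242, 0.399] [0.062, 0.063]
  tray 279 [0.5313, 0.3896, 0.0753] [0.5296, 0.3941] [0.06, 0.065]
  tray 290 [0.4907, 0.3074, 0.0757] [0.4885, 0.3117] [0.061, 0.062]
pos [0.4897 0.3116 0.236 ] yaw 135.3 q6 -0.43 tilt [ 0.    -0.001 -1.   ] t 45.075 W [-0.4  -0.29 -0.64]
row [-1.8   -0.512 -0.02 ] twist share 0.003
```

```bash
python3 -m handwheel '[[[-0.15,-0.04,0,0],[-0.4,-0.11,0,0],[-0.65,-0.18,0,0],[-0.87,-0.25,0,0],[-1,-0.28,0,0],[-1,-0.28,0,0]]]' 74|grep pos; python3 -m handwheel '[[[-0.15,-0.04,0,0],[-0.4,-0.11,0,0],[-0.65,-0.19,0,0],[-0.78,-0.23,0,0],[-0.8,-0.23,0,0],[-0.8,-0.23,0,0],[-0.8,-0.23,0,0]]]'|grep pos; python3 go.py .6735 -.0143 .134 135
```

```text
eef_pos: [0.5927, 0.1294, 0.2339]
eef_pos: [0.6737, -0.0121, 0.2362]
pos [ 0.6737 -0.0121  0.2362] yaw 135.4 q6 -0.99 tilt [ 0.001 -0.    -1.   ] t 46.7 W [-0.22 -0.11  0.06]
row [-0.007 -0.009  0.511] twist share 0.005
```

```bash
python3 -m handwheel '[[[-0.005,-0.003,0.1,0],[-0.005,-0.003,0.25,0],[-0.005,-0.003,0.4,0],[-0.005,-0.003,0.48,0],[-0.005,-0.003,0.511,0],[-0.005,-0.003,0.511,0]]]'|grep -E "pos|wrist"
python3 -m handwheel '[[[0,0,0,0],[0,0,0,0],[0,0,0,0],[0,0,0,0],[0,0,0,0]]]' 40|grep -E "open|gras|wrist"
python3 -m handwheel '[[[0,0,-0.05,0],[0,0,-0.15,0],[0,0,-0.3,0],[0,0,-0.45,0],[0,0,-0.55,0],[0,0,-0.6,0],[0,0,-0.6,0],[0,0,-0.6,0]]]'|grep -E "pos|gras|wrist"; python3 weigh.py; python3 go.py .487 -.319 .25 135;python3 go.py .58 .312 .25 135
```

```text
eef_pos: [0.6748, -0.015, 0.1343]
wrist_force: [0.3, -0.3, 0.4]
wrist_force: [-0.0, 0.9, 6.9]
opening: 0.712
grasp_force: 65.1
eef_pos: [0.6739, -0.015, 0.2525]
wrist_force: [-0.3, 0.4, -1.2]
grasp_force: 65.1
Fz -1.21 +- 0.11 g= 124 open 61.1 t 49.775
eff [ 2.0000e-03 -5.6551e+01 -3.6707e+01  1.0000e-03  7.0000e-03 -0.0000e+00] [0.008 0.215 0.122 0.    0.004 0.   ] [-0.1978  0.3886  1.3169 -0.      1.4359 -0.9883]
pos [ 0.6746 -0.0151  0.2542] yaw 135.3 q6 -0.99 tilt [-0.  0. -1.] t 49.775 W [ 0.13  0.15 -1.23]
row [-0.402 -1.74   0.021] twist share 0.003
pos [ 0.6746 -0.0151  0.2542] yaw 135.3 q6 -0.99 tilt [-0.  0. -1.] t 49.775 W [ 0.13  0.15 -1.23]
row [1.487 0.829 0.021] twist share 0.003
```

124 g, tray at (0.58,0.312).

```bash
python3 -m handwheel '[[[0.1,0.06,0,0],[0.28,0.16,0,0],[0.5,0.28,0,0],[0.75,0.42,0,0],[0.95,0.53,0,0],[1,0.56,0,0],[1,0.56,0,0]]]'|grep -E "pos|open"; python3 go.py .58 .312 .036 135
```

```text
eef_pos: [0.6108, 0.2063, 0.2542]
opening: 0.714
pos [0.6108 0.2063 0.2542] yaw 135.4 q6 -0.65 tilt [-0. -0. -1.] t 50.65 W [ 0.29 -0.18 -1.13]
row [0.481 0.268 1.091] twist share 0.005
```

```bash
python3 -m handwheel '[[[0.2,0.11,0,0],[0.42,0.23,0.05,0],[0.481,0.268,0.3,0],[0.481,0.268,0.6,0],[0.481,0.268,0.85,0],[0.481,0.268,0.93,0],[0.481,0.268,0.97,0],[0.481,0.268,1,0],[0.481,0.268,1,0]]]'|grep -E "pos|open"; python3 go.py .58 .312 .0365 135
```

```text
eef_pos: [0.5816, 0.3112, 0.0556]
opening: 0.714
pos [0.5816 0.3112 0.0556] yaw 135.3 q6 -0.48 tilt [-0.001  0.002 -1.   ] t 51.775 W [ 0.11 -0.27 -0.58]
row [ 0.009 -0.003  0.095] twist share 0.003
```

```bash
python3 -m handwheel '[[[0,0,0.04,0],[0,0,0.07,0],[0,0,0.085,0],[0,0,0.085,0],[0,0,0.085,0]]]'|grep -E "pos|wrist"
python3 -m handwheel '[[[0,0,0,0],[0,0,0,0],[0,0,0,0]]]' 76|grep -E "open|wrist"
python3 -m handwheel '[[[0,0,-0.1,0],[0,0,-0.3,0],[0,0,-0.6,0],[0,0,-0.9,0],[0,0,-1,0],[0,0,-1,0]]]'|grep -E "pos"; python3 -m handwheel '[[[-0.2,-0.1,0,0],[-0.5,-0.1,0,0],[-0.8,-0.1,0,0],[-0.9,-0.1,0,0],[-0.9,-0.1,0,0],[-0.9,-0.1,0,0]]]'|grep pos; python3 look2.py; python3 - <<'E'
import numpy as np,cv2
a=np.load("top1.npz")["color"][...,::-1];b=np.load("scene1.npz")["color"][...,::-1]
cv2.imwrite("pics/end.png",cv2.resize(np.vstack([a[120:300,140:500],b[80:260,220:580]]),None,fx=1.65,fy=1.65))
E
```

```text
eef_pos: [0.5806, 0.311, 0.037]
wrist_force: [-0.0, 0.8, -0.6]
wrist_force: [0.0, 0.3, -0.3]
opening: 0.891
eef_pos: [0.5816, 0.3113, 0.2401]
eef_pos: [0.693, 0.1716, 0.2359]
top
  rack 404 [0.5693, -0.3867, 0.077] [0.5697, -0.3884] [0.061, 0.062]
  tray 184 [0.526, 0.4083, 0.0778] [0.5277, 0.408] [0.057, 0.036]
  tray 122 [0.4264, 0.4173, 0.0778] [0.424, 0.4161] [0.056, 0.025]
scene
  rack 565 [0.5718, -0.3902, 0.0774] [0.57, -0.3895] [0.062, 0.062]
  tray 265 [0.426, 0.3948, 0.0757] [0.4233, 0.3985] [0.06, 0.064]
  tray 279 [0.5314, 0.3896, 0.0757] [0.5297, 0.3927] [0.06, 0.061]
  tray 290 [0.4911, 0.3074, 0.0756] [0.4886, 0.312] [0.061, 0.062]
```

View pics/end.png

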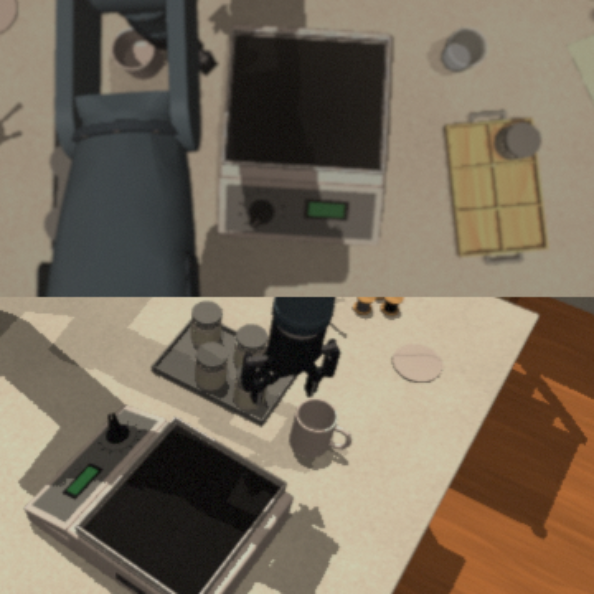

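The mat is empty and the rack holds one jar at (518,140). Three tray jars are visible, the fourth is hidden by the arm, and the knob is at (262,212). I'll shift the arm aside for a final check.

```bash
python3 -m handwheel '[[[-0.1,-0.2,0,0],[-0.25,-0.4,0,0],[-0.4,-0.6,0,0],[-0.5,-0.8,0,0],[-0.5,-1,0,0],[-0.5,-1,0,0],[-0.5,-1,0,0]]]'|grep pos; python3 look2.py; python3 - <<'E'
from h import *
for n in("top","scene"):
    P=cloud(dict(np.load(n+"1.npz")))
    m=(P[...,2]>.100)&(P[...,2]<.13)&(P[...,0]>.4)&(P[...,0]<.48)&(P[...,1]>0.02)&(P[...,1]<.1)
    p=P[m]
    if len(p)>5:print(n,len(p),cv2.minAreaRect(p[:,:2].astype(np.float32)*1000),p.mean(0))
E
```

```text
eef_pos: [0.6251, -0.0411, 0.2377]
top
  rack 402 [0.5692, -0.3866, 0.077] [0.5695, -0.388] [0.061, 0.063]
  tray 400 [0.5781, 0.3105, 0.0771] [0.578, 0.3112] [0.06, 0.061]
  tray 410 [0.5292, 0.3934, 0.0769] [0.5295, 0.3947] [0.06, 0.061]
  tray 405 [0.4889, 0.3105, 0.0772] [0.4889, 0.3113] [0.062, 0.06]
  tray 411 [0.4231, 0.3982, 0.0769] [0.4224, 0.3992] [0.059, 0.06]
scene
  rack 561 [0.5717, -0.3901, 0.0773] [0.5701, -0.3896] [0.062, 0.061]
  tray 278 [0.5313, 0.3898, 0.0756] [0.5301, 0.3954] [0.059, 0.067]
  tray 176 [0.4979, 0.3146, 0.0765] [0.494, 0.3149] [0.051, 0.055]
  tray 302 [0.58, 0.3076, 0.0759] [0.5788, 0.3112] [0.061, 0.065]
scene 66 ((435.8941650390625, 61.77738571166992), (15.044113159179688, 46.7750244140625), 44.56655502319336) [0.4387207  0.05875602 0.10777368]
```

All five jars stand at the right height (tops 0.077) and the knob bar is still at the stop.

```bash
python3 -c "
from bench import ctrl;print(ctrl.hand_in())"
```

```text
the job is handed in; nothing more can be done
None
```

The knob was turned off against its stop before any jar was touched, all five jars present were weighed and stand upright (the ~210 g one in the rack; ~160, ~200, ~103 and ~124 g in the tray, the ~200 g one being too close to call and allowed in either), and the job is handed in with no verdict shown.

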